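# Line up the storage jars by size beside the kettle

### The arm

A 7-joint arm with a two-finger parallel gripper is mounted at the origin on the work surface. World frame = base frame: x ahead of the robot, y to its left, z up, the work surface at z = 0. Lengths are in m, angles in rad, forces in N, time in s.
With the tool pointing down it reaches from about 0.4 to 0.75 m from the base axis. Payload 19.5 kg.
Tool frame: the origin (TCP) lies at the very end of the fingers, on their centre line; the grasp point (between the pads) lies 19 mm behind it; z points along the fingers, y is the line along which they close (so a half turn about z gives the same grasp; the last joint's range is limited). The gripper opens to 85 mm and grips with 20 to 120 N. Pads are 22 mm wide; open, the fingers measure 114 mm over their backs; the gripper's body (76 mm by 85 mm) begins 54 mm behind the grasp point. The pads swing forward as they close: fully open they stand 13 mm farther back than shut.
Start: joints at [1.254, 0.707, -0.028, 1.485, 0.022, 0.951, -0.075], TCP at [0.156, -0.553, 0.195] pointing down, gripper open.
Joint ranges: [-2.71, 2.71], [-0.32, 2.16], [-1.57, 1.52], [0, 2.45], [-1.46, 4.6], [0, 2.02], [-2.83, 2.83]. Speed limits (rad/s): [1.89, 1.89, 2.57, 2.57, 3.01, 3.01, 3.01].

### API

Orientations are given as a unit quaternion [x, y, z, w].
In Python, from bench import sensors, imaging, bot gives the robot as it stands. The module is installed in compiled form; this text tells all that it offers.
- The arm moves only by the tool send_rows, never from a script. Its argument "series" is a list of rows, each an object of numbers: "x", "y", "z": the shift along the world's x, y, z in units of 20 cm (1.0 is 20 cm); "ax", "ay", "az": the turn, a rotation vector about the world's x, y, z in units of 360 degrees (1.0 is 360 degrees). In form: [{"x": .., "y": .., "z": .., "ax": .., "ay": .., "az": ..}, ...]. A call has 1 to 12 rows; each row is the pose to reach, as a shift and turn from the pose commanded when the call began, turning the shorter way round; what a row does not reach only later rows make up. A row lasts 1/8 s, in which the tool goes at most 62.5 mm and 10.7 degrees, less where a joint would pass 70% of its speed; a pose out of reach is approached as far as the arm can. A call with a number of a shift or a turn outside -1 to 1 is refused whole. A call with a gripper value outside its range is refused whole. "jaw" is the closure, from 0 (fully open) to 1 (shut), set as the call begins (left out, the last holds). The fingers move at their own pace and stop on an object; "force" is the grip in N (left out, the last holds). Time passes only in rows, so rows that repeat a pose let the fingers close. It gives the time, the measured TCP pose, the force, the opening and the grip force at its end, in the units of the state.
- sensors.state(): the state, without advancing time (a new reading comes with each control period).
- imaging.camera(name): name is "scene" or "top" or "wrist"; returns a dict with "image" (420x560x3 uint8, red, green, blue), "depth" (420x560 float32, m along the optical axis (not along the pixel's ray), 0 where there is no reading), "fov_y" (degrees; the focal length in pixels is half the picture's height over the tangent of half this angle, whatever the lens; pixels are square), "cx", "cy" (the principal point, pixels), "k1" (the pictures are not rectified: a ray, as slopes to the right and down, at radius r is drawn at 1 + k1 r^2 times it, then the intrinsics apply), "camera_from_world" (4x4, takes a point from world to camera coordinates); the wrist camera has in their place "tool_from_camera" (4x4, takes a point from camera to tool coordinates, whose origin is the TCP and whose axes are the flange's). Camera axes: x right, y down, z forward; pixel columns grow to the right and rows downward; lengths in m; the calibration is good to about 2 mm. A picture is of the moment at which its call begins: read the wrist's pose just before it.
- bot.sign_off(): hands the job in; it is judged then, once.
Trained networks look in a picture, given as the dict that the camera call returned (one of the last four; its "shot" number tells which), for a name from the list of things; names that differ only in an ending like _2 or _b are one class to them, and where a whole thing is asked for, a point or a joint stands for the part that bears it (a point fixed in the world has none). Each returns a list of dicts, best first, with "confidence" (0 to 1); they miss things now and then, are a little off and sometimes report something else, mostly with a low value. They report only what shows in the picture. A call takes as long as a camera call.
- imaging.regions_of(picture, target): "mask" (420x560 bool, what is visible of it) and "centre" ([column, row] in pixels, amid what is visible of it).
The state is a dict: "clock": time; "qpos": joint angles; "dq": joint speeds; "joint_efforts": joint torques, N m; "tool_pos": TCP position; "ee_rot": TCP orientation; "contact_force": force on the tool from outside, world axes, zero at the start; "torque": the same for the moment, N m; "grip_width": finger opening in m; "finger_force": force on a finger pad.
Only numpy, scipy, OpenCV 4.12 (cv2) and the standard library are available. Lean on these libraries where they do the work, as an engineer would, in place of code of your own. Each camera call takes 0.05 s, during which the arm holds its last target. There are 200 camera calls.

### The job

Set the four striped storage jars out on the pine board in order of size, one centred on each cork mat, with the tallest on the mat at the kettle's end of the row and the smallest at the far end. Keep the jars upright, set them down gently, and leave the kettle and the milk jug where they stand.

Things in the scene. Friction and masses are not known exactly. Their poses are not given: they have to be found in the camera images.
- jar_tall: Tallest of the set of four: upright round storage jar, white and blue striped ceramic with a flush pine lid (lid and jar are one rigid piece), straight-sided, 62 mm in diameter and 132 mm high, about 380 g (may vary by a third), loose on the counter. Origin: centre of its underside; z up along its axis.
- jar_large: Second tallest: upright round storage jar, white and blue striped ceramic with a flush pine lid (lid and jar are one rigid piece), straight-sided, 56 mm in diameter and 108 mm high, about 290 g (may vary by a third), loose on the counter. Origin: centre of its underside; z up along its axis.
- jar_medium: Third tallest: upright round storage jar, white and blue striped ceramic with a flush pine lid (lid and jar are one rigid piece), straight-sided, 50 mm in diameter and 84 mm high, about 210 g (may vary by a third), loose on the counter. Origin: centre of its underside; z up along its axis.
- jar_small: Smallest: upright round storage jar, white and blue striped ceramic with a flush pine lid (lid and jar are one rigid piece), straight-sided, 44 mm in diameter and 60 mm high, about 140 g (may vary by a third), loose on the counter. Origin: centre of its underside; z up along its axis.
- mat1: Leftmost (+y end) of four alike in a straight row, spaced 96 mm: square cork mat, 70 x 70 x 4 mm, lying fixed on a fixed pine board 18 mm high, 96 mm deep and 400 mm long; its top is 22 mm above the counter. Origin: centre of its underside (18 mm above the counter); y along the row of mats, z up. 
- mat2: Second from the left of four alike in a straight row, spaced 96 mm: square cork mat, 70 x 70 x 4 mm, lying fixed on a fixed pine board 18 mm high, 96 mm deep and 400 mm long; its top is 22 mm above the counter. Origin: centre of its underside (18 mm above the counter); y along the row of mats, z up. 
- mat3: Third from the left of four alike in a straight row, spaced 96 mm: square cork mat, 70 x 70 x 4 mm, lying fixed on a fixed pine board 18 mm high, 96 mm deep and 400 mm long; its top is 22 mm above the counter. Origin: centre of its underside (18 mm above the counter); y along the row of mats, z up. 
- mat4: Rightmost (-y end) of four alike in a straight row, spaced 96 mm: square cork mat, 70 x 70 x 4 mm, lying fixed on a fixed pine board 18 mm high, 96 mm deep and 400 mm long; its top is 22 mm above the counter. Origin: centre of its underside (18 mm above the counter); y along the row of mats, z up. 
- kettle: Cream plastic jug kettle, black foot 168 mm in diameter, 222 mm high with its lid knob, spout to its own -x, handle to its own +x (reaches 132 mm from the axis). It stands beyond one end of the board, either the left (+y) or the right (-y); a stacked pair of striped mugs, 170 mm high, stands beyond the other end. Origin: centre of its underside. Not to be moved.
- milk_jug: Stainless open milk jug, 72 mm in diameter, 100 mm high, handle to its own -x reaching 62 mm from the axis (towards the robot). It stands in the same rough line as the jars, 125 mm apart on average, as does a lidded white sugar bowl (80 mm wide, 86 mm high). Origin: centre of its underside. Not to be moved.

How it is judged:
At the end, for the whole second after the job is handed in: Each of the four jars stands upright (within 0.08 rad) on its own cork mat, its axis within 12 mm of the mat's centre, the sizes falling one by one from the tallest on the mat nearest the kettle to the smallest on the farthest; all released and at rest (((world y of kettle above 0 m and horizontal distance between jar_tall and mat1 below 0.012 m and horizontal distance between jar_large and mat2 below 0.012 m and horizontal distance between jar_medium and mat3 below 0.012 m and horizontal distance between jar_small and mat4 below 0.012 m) or (world y of kettle below 0 m and horizontal distance between jar_small and mat1 below 0.012 m and horizontal distance between jar_medium and mat2 below 0.012 m and horizontal distance between jar_large and mat3 below 0.012 m and horizontal distance between jar_tall and mat4 below 0.012 m)) and height (world z) of jar_tall between 0.017 and 0.027 m and angle between each of jar_tall, jar_large, jar_medium, jar_small's own z axis and vertical below 0.08 rad and linear speed of each of jar_tall, jar_large, jar_medium, jar_small below 0.02 m/s and angular speed of each of jar_tall, jar_large, jar_medium, jar_small below 0.2 rad/s and contact force between each of jar_tall, jar_large, jar_medium, jar_small and the fingers below 0.1 N and height (world z) of jar_large between 0.017 and 0.027 m and height (world z) of jar_medium between 0.017 and 0.027 m and height (world z) of jar_small between 0.017 and 0.027 m); the robot touches nothing.
It fails at once if a jar is tipped over (angle between any of jar_tall, jar_large, jar_medium, jar_small's own z axis and vertical above 0.6 rad).
It fails at once if a jar is dropped: let go more than 15 mm above a mat's top ((height (world z) of jar_tall above 0.037 m and contact force between jar_tall and the fingers below 0.1 N) or (height (world z) of jar_large above 0.037 m and contact force between jar_large and the fingers below 0.1 N) or (height (world z) of jar_medium above 0.037 m and contact force between jar_medium and the fingers below 0.1 N) or (height (world z) of jar_small above 0.037 m and contact force between jar_small and the fingers below 0.1 N)).
It fails at once if a jar is banged or pushed hard onto a mat (over 60 N) (contact force between any of jar_tall, jar_large, jar_medium, jar_small and mat1 above 60 N or contact force between any of jar_tall, jar_large, jar_medium, jar_small and mat2 above 60 N or contact force between any of jar_tall, jar_large, jar_medium, jar_small and mat3 above 60 N or contact force between any of jar_tall, jar_large, jar_medium, jar_small and mat4 above 60 N).
It fails at once if the kettle or the milk jug is shifted by more than 30 mm or tipped (distance of any of kettle, milk_jug from where it was at the start of the episode above 0.03 m or angle between any of kettle, milk_jug's own z axis and vertical above 0.4 rad).
It also fails if it takes over 109 s, if anything falls off the work surface, if the arm or the gripper's body presses on something with over 40 N, if the wrist force passes 120 N, or if a joint passes its speed limit or range.

## Working session

There is one attempt and no reset: what is moved stays moved. The work goes in short steps, Python scripts to look and compute and a tool call to move; the robot and the scene stay as the last step left them, time stands still between calls to the robot, and variables do not carry over. Pictures are saved under pics/ and viewed, at most 14 in all, crops included, and the job is handed in when it is done.

Besides the shell and the picture viewer there is one more tool, called as name([rows], argument=value, ...), one row to a line, values as JSON. send_rows: Moves the arm, as the interface text tells. Shifts and turns lie within -1 to 1; 1 stands for 20 cm of shift or 360 degrees of turn. Its arguments: {"type":"object","properties":{"series":{"type":"array","items":{"type":"object","properties":{"x":{"type":"number","minimum":-1,"maximum":1},"y":{"type":"number","minimum":-1,"maximum":1},"z":{"type":"number","minimum":-1,"maximum":1},"ax":{"type":"number","minimum":-1,"maximum":1},"ay":{"type":"number","minimum":-1,"maximum":1},"az":{"type":"number","minimum":-1,"maximum":1}}}},"jaw":{"type":"number"},"force":{"type":"number"}},"required":["series"]}

```bash
mkdir -p pics; cat > h.py <<'E'
import numpy as np, cv2
from bench import sensors, imaging, bot
def save(p,n): cv2.imwrite('pics/'+n,p['image'][:,:,::-1])
def cloud(p):
    h,w=p['depth'].shape; f=h/2/np.tan(np.radians(p['fov_y'])/2)
    K=np.array([[f,0,p['cx']],[0,f,p['cy']],[0,0,1]])
    v,u=np.mgrid[0:h,0:w]
    pts=np.stack([u,v],-1).reshape(-1,1,2).astype(np.float64)
    s=cv2.undistortPoints(pts,K,np.array([p['k1'],0,0,0.])).reshape(h,w,2)
    d=p['depth']; c=np.dstack([s[...,0]*d,s[...,1]*d,d])
    T=np.linalg.inv(p['camera_from_world'])
    return c@T[:3,:3].T+T[:3,3]
E
python3 - <<'E'
from h import *
s=sensors.state(); print({k:np.round(v,3) for k,v in s.items()})
for n in ['scene','top']:
    p=imaging.camera(n); save(p,n+'.png'); W=cloud(p)
    print(n,np.round(np.linalg.inv(p['camera_from_world'])[:3,3],2),p['k1'])
    for t in ['jar_tall','jar_large','jar_medium','jar_small','mat1','kettle','milk_jug']:
        for r in imaging.regions_of(p,t):
            m=r['mask']&(p['depth']>0); q=W[m]
            if len(q)==0: continue
            print(t,round(r['confidence'],2),np.round(r['centre']),m.sum(),np.round(np.percentile(q,[2,50,98],axis=0).T,3).tolist())
E
```

```text
{'clock': np.float64(0.0), 'qpos': array([ 1.254,  0.707, -0.028,  1.485,  0.022,  0.951, -0.076]), 'dq': array([ 0.001,  0.001, -0.   , -0.001,  0.   ,  0.   , -0.   ]), 'joint_efforts': array([-0.0000e+00, -8.8319e+01,  1.2340e+00, -2.3617e+01,  1.7000e-02,
        6.0000e-03,  0.0000e+00]), 'tool_pos': array([ 0.156, -0.553,  0.195]), 'ee_rot': array([ 0.991,  0.137, -0.   , -0.001]), 'contact_force': array([-1.343, -0.078, -0.231]), 'torque': array([-0.002,  0.014,  0.024]), 'finger_force': np.float64(0.0), 'grip_width': np.float64(0.085)}
scene [ 1.21 -0.79  0.73] -0.05555207032283547
jar_tall 0.66 [173. 218.] 744 [[0.417, 0.467, 0.494], [-0.355, -0.318, -0.285], [0.002, 0.12, 0.141]]
jar_large 0.93 [292. 161.] 611 [[0.355, 0.461, 0.478], [0.149, 0.161, 0.264], [-0.0, 0.063, 0.11]]
jar_large 0.65 [173. 218.] 686 [[0.423, 0.468, 0.478], [-0.345, -0.318, -0.291], [0.027, 0.12, 0.134]]
jar_medium 0.95 [318. 155.] 362 [[0.448, 0.476, 0.491], [0.292, 0.303, 0.334], [0.003, 0.052, 0.087]]
jar_small 0.52 [242. 202.] 316 [[0.426, 0.452, 0.464], [-0.08, -0.068, -0.044], [0.003, 0.041, 0.
[... 1225 characters left out ...]
0.021, 0.026]]
jar_small 0.52 [292. 246.] 259 [[0.42, 0.44, 0.46], [-0.074, -0.054, -0.035], [0.001, 0.059, 0.065]]
mat1 0.9 [279. 174.] 654 [[0.601, 0.633, 0.668], [-0.056, -0.024, 0.01], [0.016, 0.021, 0.027]]
mat1 0.66 [208. 171.] 637 [[0.611, 0.643, 0.676], [0.136, 0.167, 0.2], [0.016, 0.021, 0.026]]
mat1 0.65 [243. 176.] 639 [[0.605, 0.637, 0.67], [0.039, 0.071, 0.105], [0.016, 0.021, 0.026]]
mat1 0.59 [314. 172.] 701 [[0.598, 0.632, 0.666], [-0.152, -0.118, -0.085], [0.014, 0.021, 0.027]]
kettle 0.85 [450. 181.] 4736 [[0.522, 0.591, 0.714], [-0.515, -0.44, -0.391], [0.011, 0.189, 0.216]]
milk_jug 0.58 [242. 244.] 696 [[0.395, 0.446, 0.48], [0.037, 0.069, 0.097], [-0.001, 0.011, 0.102]]
```

View pics/top.png

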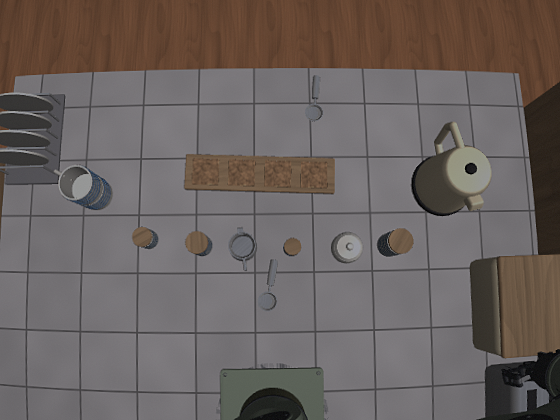

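View pics/scene.png

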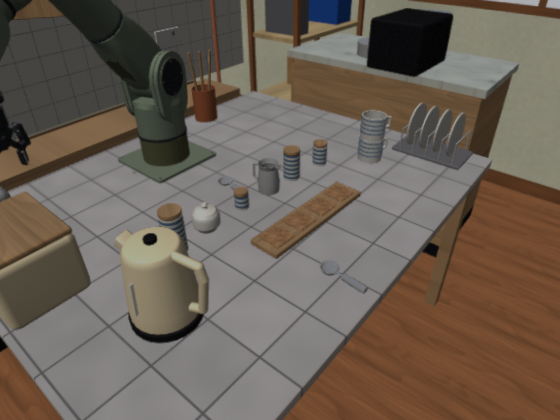

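```bash
python3 - <<'E'
from h import *
p=imaging.camera('top'); W=cloud(p)
def fit(m):
    q=W[m][:,:2].astype(np.float32)*1000
    n,lab,st,ce=cv2.connectedComponentsWithStats(m.astype(np.uint8))
    for i in range(1,n):
        if st[i,4]<40: continue
        q=(W[lab==i][:,:2]*1000).astype(np.float32)
        c,r=cv2.minEnclosingCircle(q); print(np.round(c),round(r),st[i,4],'mean',np.round(q.mean(0)),'rect',np.round(cv2.minAreaRect(q)[1]),np.round(ce[i]))
X,Y,Z=W[...,0],W[...,1],W[...,2]
zone=(X>.25)&(X<.56)&(abs(Y)<.5)&(p['depth']>0)
for h in (.060,.084,.108,.132):
    print(h); fit(zone&(abs(Z-h)<.007))
print('board top', np.round(W[(abs(Z-.02)<.006)&(X>.5)].mean(0),3))
E
```

```text
0.06
[ 544. -447.] 46 58 mean [ 538. -438.] rect [91. 15.] [437. 206.]
[ 436. -198.] 38 465 mean [ 436. -196.] rect [70. 73.] [347. 247.]
[441. -57.] 22 235 mean [441. -57.] rect [41. 43.] [292. 246.]
0.084
[ 546. -453.] 45 64 mean [ 538. -443.] rect [91. 16.] [442. 204.]
[466. 318.] 26 327 mean [465. 318.] rect [48. 51.] [141. 236.]
[ 437. -198.] 10 47 mean [ 437. -198.] rect [18. 18.] [349. 246.]
0.108
[ 547. -451.] 43 65 mean [ 541. -443.] rect [86. 17.] [446. 202.]
[449. 177.] 28 398 mean [449. 177.] rect [52. 54.] [196. 242.]
0.132
[ 547. -448.] 38 59 mean [ 543. -441.] rect [76. 11.] [448. 199.]
[ 444. -315.] 31 505 mean [ 444. -314.] rect [61. 60.] [400. 241.]
board top [0.643 0.024 0.019]
```

The kettle is at (450,181), on the right (-y) side. So jar_tall (400,241) goes to mat4, jar_large (197,242) to mat3, jar_medium (143,237) to mat2 and jar_small (292,246) to mat1. The milk jug stands at (242,245) and the sugar bowl at (348,247). The start pose is behind a box, so I'll raise the arm first.

send_rows([
  {"z":0.3},
  {"z":0.6},
  {"z":0.9},
  {"z":0.9,"az":0.02},
  {"z":0.9,"x":0.15,"y":0.15,"az":0.05},
  {"z":0.9,"x":0.3,"y":0.3,"az":0.08},
  {"z":0.9,"x":0.5,"y":0.5,"az":0.11},
  {"z":0.9,"x":0.7,"y":0.7,"az":0.14},
  {"z":0.9,"x":0.9,"y":0.9,"az":0.17},
  {"z":0.9,"x":1,"y":1,"az":0.2},
  {"z":0.9,"x":1,"y":1,"az":0.206},
  {"z":0.9,"x":1,"y":1,"az":0.206},
], jaw=0, force=40)

```text
schema error: expected keys x, y, z, ax, ay, az
```

send_rows([
  {"x":0,"y":0,"z":0.3,"ax":0,"ay":0,"az":0},
  {"x":0,"y":0,"z":0.6,"ax":0,"ay":0,"az":0},
  {"x":0,"y":0,"z":0.9,"ax":0,"ay":0,"az":0},
  {"x":0,"y":0,"z":0.9,"ax":0,"ay":0,"az":0.02},
  {"x":0.15,"y":0.15,"z":0.9,"ax":0,"ay":0,"az":0.05},
  {"x":0.3,"y":0.3,"z":0.9,"ax":0,"ay":0,"az":0.08},
  {"x":0.5,"y":0.5,"z":0.9,"ax":0,"ay":0,"az":0.11},
  {"x":0.7,"y":0.7,"z":0.9,"ax":0,"ay":0,"az":0.14},
  {"x":0.9,"y":0.9,"z":0.9,"ax":0,"ay":0,"az":0.17},
  {"x":1,"y":1,"z":0.9,"ax":0,"ay":0,"az":0.2},
  {"x":1,"y":1,"z":0.9,"ax":0,"ay":0,"az":0.206},
  {"x":1,"y":1,"z":0.9,"ax":0,"ay":0,"az":0.206},
], jaw=0, force=40)

```text
clock: 2.35
tool_pos: [0.356, -0.3534, 0.3751]
ee_rot: [0.708, 0.706, -0.0, -0.0]
contact_force: [-0.2, 0.3, 0.9]
grip_width: 0.0854
finger_force: 0.0
```

send_rows([
  {"x":0.2,"y":0.1,"z":-0.1,"ax":0,"ay":0,"az":0},
  {"x":0.44,"y":0.19,"z":-0.3,"ax":0,"ay":0,"az":0},
  {"x":0.44,"y":0.19,"z":-0.4,"ax":0,"ay":0,"az":0},
  {"x":0.44,"y":0.19,"z":-0.4,"ax":0,"ay":0,"az":0},
])

```text
clock: 2.85
tool_pos: [0.4435, -0.3154, 0.2941]
ee_rot: [0.708, 0.706, -0.0, -0.001]
contact_force: [-0.5, 0.5, 0.9]
grip_width: 0.0853
finger_force: 0.0
```

```bash
cat >> h.py <<'E'
from scipy.spatial.transform import Rotation as R
def wcloud(p,s):
    T=np.eye(4); T[:3,:3]=R.from_quat(s['ee_rot']).as_matrix(); T[:3,3]=s['tool_pos']
    p['camera_from_world']=np.linalg.inv(T@p['tool_from_camera']); return cloud(p)
def look(h,xy,name='wrist',tol=.006):
    "find level disc at height h near xy"
    s=sensors.state(); p=imaging.camera(name)
    W=wcloud(p,s) if name=='wrist' else cloud(p)
    print('tcp',np.round(s['tool_pos'],4),'clock',s['clock'])
    m=(p['depth']>0)&(abs(W[...,2]-h)<tol)&(np.hypot(W[...,0]-xy[0],W[...,1]-xy[1])<.05)
    n,l,st,ce=cv2.connectedComponentsWithStats(m.astype(np.uint8))
    if n>1:
        i=1+st[1:,4].argmax(); q=(W[l==i]*1000).astype(np.float32)
        c,r=cv2.minEnclosingCircle(q[:,:2]); rc=cv2.minAreaRect(q[:,:2])
        print('circle',np.round(c,1),round(r,1),'rect',np.round(rc[0],1),np.round(rc[1],1),'z',round(float(np.median(q[:,2])),1),'px',np.round(ce[i]),st[i,4])
    return p,W
E
python3 - <<'E'
from h import *
p,W=look(.132,(.444,-.315)); save(p,'w1.png')
E
```

```text
tcp [ 0.4435 -0.3154  0.2941] clock 2.85Traceback (most recent call last):
  File "<stdin>", line 2, in <module>
  File "h.py", line 26, in look
    c,r=cv2.minEnclosingCircle(q[:,:2]); rc=cv2.minAreaRect(q[:,:2])
        ~~~~~~~~~~~~~~~~~~~~~~^^^^^^^^^
cv2.error: OpenCV(4.12.0) /io/opencv/modules/imgproc/src/shapedescr.cpp:201: error: (-215:Assertion failed) count >= 0 && (depth == CV_32F || depth == CV_32S) in function 'minEnclosingCircle'
```

```bash
sed -i 's/q=(W\[l==i\]\*1000).astype(np.float32)/q=(W[l==i]*1000).astype(np.float32); q2=q[:,:2].copy()/; s/q\[:,:2\])/q2)/g' h.py
python3 - <<'E'
from h import *
p,W=look(.132,(.444,-.315)); save(p,'w1.png')
E
```

```text
tcp [ 0.4436 -0.3159  0.2954] clock 2.9
circle [ 445.4 -315.1] 31.0 rect [ 445.3 -314.9] [61.  60.9] z 132.0 px [281. 180.] 2487
```

View pics/w1.png

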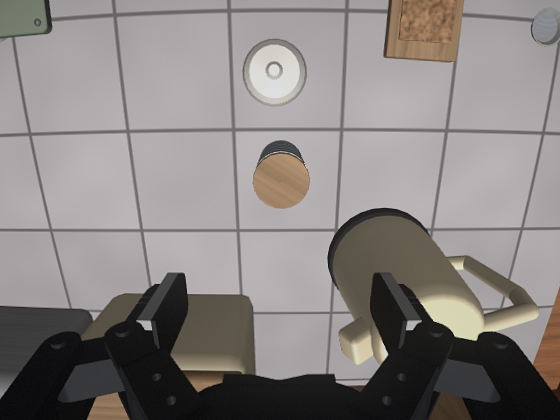

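The lid is at pixel (281,180), radius 31 mm and z 132 mm, which matches the tall jar. There is clear space around it for the fingers.

send_rows([
  {"x":0.007,"y":0.002,"z":-0.25,"ax":0,"ay":0,"az":0},
  {"x":0.007,"y":0.002,"z":-0.45,"ax":0,"ay":0,"az":0},
  {"x":0.007,"y":0.002,"z":-0.6,"ax":0,"ay":0,"az":0},
  {"x":0.007,"y":0.002,"z":-0.75,"ax":0,"ay":0,"az":0},
  {"x":0.007,"y":0.002,"z":-0.9,"ax":0,"ay":0,"az":0},
  {"x":0.007,"y":0.002,"z":-1,"ax":0,"ay":0,"az":0},
  {"x":0.007,"y":0.002,"z":-1,"ax":0,"ay":0,"az":0},
])

```text
clock: 3.82
tool_pos: [0.4451, -0.3156, 0.0952]
ee_rot: [0.708, 0.706, -0.0, -0.0]
contact_force: [0.5, 0.1, 0.6]
grip_width: 0.0855
finger_force: 0.0
```

send_rows([
  {"x":0,"y":0,"z":-0.05,"ax":0,"ay":0,"az":0},
  {"x":0,"y":0,"z":-0.05,"ax":0,"ay":0,"az":0},
])

```text
clock: 4.08
tool_pos: [0.4454, -0.3152, 0.0853]
ee_rot: [0.708, 0.706, -0.0, 0.0]
contact_force: [0.5, -0.5, 0.4]
grip_width: 0.0851
finger_force: 0.0
```

send_rows([
  {"x":0,"y":0,"z":0,"ax":0,"ay":0,"az":0},
  {"x":0,"y":0,"z":0,"ax":0,"ay":0,"az":0},
  {"x":0,"y":0,"z":0,"ax":0,"ay":0,"az":0},
  {"x":0,"y":0,"z":0,"ax":0,"ay":0,"az":0},
  {"x":0,"y":0,"z":0,"ax":0,"ay":0,"az":0},
  {"x":0,"y":0,"z":0,"ax":0,"ay":0,"az":0},
], jaw=1, force=40)

```text
clock: 4.82
tool_pos: [0.446, -0.3152, 0.0858]
ee_rot: [0.708, 0.706, 0.0, 0.001]
contact_force: [0.2, 0.4, 7.6]
grip_width: 0.0598
finger_force: 41.1
```

send_rows([
  {"x":0,"y":0,"z":0.05,"ax":0,"ay":0,"az":0},
  {"x":0,"y":0,"z":0.2,"ax":0,"ay":0,"az":0},
  {"x":0,"y":0,"z":0.4,"ax":0,"ay":0,"az":0},
  {"x":0.05,"y":0.05,"z":0.6,"ax":0,"ay":0,"az":0},
  {"x":0.2,"y":0.2,"z":0.6,"ax":0,"ay":0,"az":0},
  {"x":0.38,"y":0.38,"z":0.6,"ax":0,"ay":0,"az":0},
  {"x":0.56,"y":0.56,"z":0.6,"ax":0,"ay":0,"az":0},
  {"x":0.74,"y":0.76,"z":0.6,"ax":0,"ay":0,"az":0},
  {"x":0.88,"y":0.91,"z":0.6,"ax":0,"ay":0,"az":0},
  {"x":0.93,"y":0.98,"z":0.5,"ax":0,"ay":0,"az":0},
  {"x":0.93,"y":0.98,"z":0.4,"ax":0,"ay":0,"az":0},
  {"x":0.93,"y":0.98,"z":0.4,"ax":0,"ay":0,"az":0},
])

```text
clock: 6.32
tool_pos: [0.6301, -0.1195, 0.1637]
ee_rot: [0.708, 0.706, -0.001, -0.001]
contact_force: [-0.3, -0.2, -4.0]
grip_width: 0.0594
finger_force: 45.5
```

```bash
python3 - <<'E'
from h import *
p,W=look(.212,(.632,-.119),tol=.012); save(p,'w2.png')
for y,x in ((-.119,.632),(-.0235,.635),(.072,.638)): look(.022,(x,y),tol=.0025)
p,W=look(.212,(.632,-.119),'top',.012)
E
```

```text
tcp [ 0.6301 -0.1195  0.1637] clock 6.325
circle [ 629.8 -113.6] 43.4 rect [ 631.4 -116.5] [67.3 63.5] z 209.6 px [279. 278.] 13621
tcp [ 0.6308 -0.1196  0.1649] clock 6.375
circle [ 634.3 -105.8] 40.2 rect [ 634.7 -104.7] [43.  70.2] z 22.0 px [286. 163.] 1534
tcp [ 0.6312 -0.1196  0.1656] clock 6.425
circle [637.3 -23.1] 48.4 rect [637.7 -23.1] [71.2 70.9] z 22.0 px [286.  85.] 5730
tcp [ 0.6315 -0.1196  0.1659] clock 6.475
circle [640.9  44.5] 35.4 rect [640.9  44.1] [16.3 69.8] z 22.1 px [290.   8.] 1344
tcp [ 0.6315 -0.1195  0.166 ] clock 6.525
circle [ 619.7 -102.7] 28.5 rect [618.2 -97.4] [57.1 12.8] z 211.0 px [312. 162.] 84
```

View pics/w2.png

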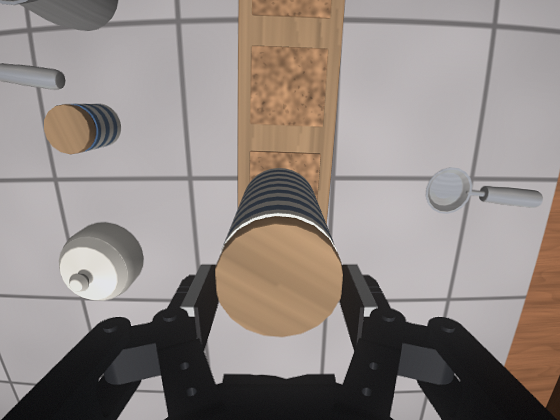

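The wrist view shows the tall jar upright in the grip, lid at (280,278). Mat3 is at (287,85) and the near part of mat4 at (286,163); the jar is directly over mat4.

send_rows([
  {"x":0.007,"y":0,"z":-0.1,"ax":0,"ay":0,"az":0},
  {"x":0.007,"y":0,"z":-0.2,"ax":0,"ay":0,"az":0},
  {"x":0.007,"y":0,"z":-0.25,"ax":0,"ay":0,"az":0},
  {"x":0.007,"y":0,"z":-0.265,"ax":0,"ay":0,"az":0},
  {"x":0.007,"y":0,"z":-0.275,"ax":0,"ay":0,"az":0},
  {"x":0.007,"y":0,"z":-0.28,"ax":0,"ay":0,"az":0},
  {"x":0.007,"y":0,"z":-0.285,"ax":0,"ay":0,"az":0},
  {"x":0.007,"y":0,"z":-0.285,"ax":0,"ay":0,"az":0},
])

```text
clock: 7.58
tool_pos: [0.6329, -0.119, 0.1082]
ee_rot: [0.708, 0.707, -0.0, 0.0]
contact_force: [0.3, -0.5, -5.3]
grip_width: 0.0592
finger_force: 45.4
```

send_rows([
  {"x":0,"y":0,"z":-0.005,"ax":0,"ay":0,"az":0},
  {"x":0,"y":0,"z":-0.01,"ax":0,"ay":0,"az":0},
  {"x":0,"y":0,"z":-0.01,"ax":0,"ay":0,"az":0},
])

```text
clock: 7.95
tool_pos: [0.6333, -0.119, 0.1079]
ee_rot: [0.708, 0.706, 0.0, 0.001]
contact_force: [-7.0, 0.7, 20.2]
grip_width: 0.0594
finger_force: 48.2
```

send_rows([
  {"x":0,"y":0,"z":0.007,"ax":0,"ay":0,"az":0},
  {"x":0,"y":0,"z":0.007,"ax":0,"ay":0,"az":0},
])

```text
clock: 8.2
tool_pos: [0.6331, -0.119, 0.108]
ee_rot: [0.708, 0.707, 0.0, 0.0]
contact_force: [-1.6, 0.5, 6.7]
grip_width: 0.0589
finger_force: 46.7
```

send_rows([
  {"x":0,"y":0,"z":0,"ax":0,"ay":0,"az":0},
  {"x":0,"y":0,"z":0,"ax":0,"ay":0,"az":0},
  {"x":0,"y":0,"z":0,"ax":0,"ay":0,"az":0},
  {"x":0,"y":0,"z":0,"ax":0,"ay":0,"az":0},
  {"x":0,"y":0,"z":0,"ax":0,"ay":0,"az":0},
], jaw=0)

```text
clock: 8.82
tool_pos: [0.6328, -0.119, 0.1075]
ee_rot: [0.708, 0.707, -0.0, -0.0]
contact_force: [0.2, -1.0, -0.0]
grip_width: 0.0855
finger_force: 0.0
```

send_rows([
  {"x":0,"y":0,"z":0.2,"ax":0,"ay":0,"az":0},
  {"x":0,"y":0,"z":0.45,"ax":0,"ay":0,"az":0},
  {"x":0,"y":0,"z":0.7,"ax":0,"ay":0,"az":0},
  {"x":-0.2,"y":0.06,"z":0.75,"ax":0,"ay":0,"az":0},
  {"x":-0.4,"y":0.14,"z":0.75,"ax":0,"ay":0,"az":0},
  {"x":-0.65,"y":0.22,"z":0.75,"ax":0,"ay":0,"az":0},
  {"x":-0.85,"y":0.28,"z":0.7,"ax":0,"ay":0,"az":0},
  {"x":-0.96,"y":0.31,"z":0.6,"ax":0,"ay":0,"az":0},
  {"x":-0.96,"y":0.31,"z":0.5,"ax":0,"ay":0,"az":0},
  {"x":-0.96,"y":0.31,"z":0.5,"ax":0,"ay":0,"az":0},
])

```text
clock: 10.07
tool_pos: [0.4405, -0.0569, 0.207]
ee_rot: [0.708, 0.707, -0.0, -0.001]
contact_force: [1.3, -0.6, 0.5]
grip_width: 0.0853
finger_force: 0.0
```

```bash
python3 - <<'E'
from h import *
p,W=look(.060,(.441,-.057)); save(p,'w3.png')
look(.154,(.633,-.119),'top')
look(.154,(.633,-.119),'scene')
E
```

```text
tcp [ 0.4405 -0.0569  0.207 ] clock 10.075
circle [441.5 -56.7] 21.9 rect [441.5 -56.5] [42.7 43. ] z 59.9 px [280. 184.] 1361
tcp [ 0.4409 -0.057   0.2077] clock 10.125
circle [ 630.2 -119.4] 31.2 rect [ 629.9 -119.3] [60.5 60.2] z 153.1 px [319. 164.] 505
tcp [ 0.4412 -0.057   0.208 ] clock 10.175
circle [ 632.9 -118.9] 33.9 rect [ 632.7 -119.6] [62.4 59.6] z 154.1 px [275. 195.] 297
```

View pics/w3.png

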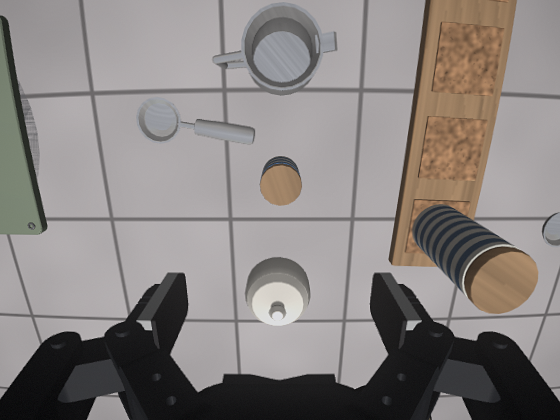

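The tall jar stands upright on mat4. The small jar's lid is at (280,184), matching z 60 mm and radius 22 mm. The spoon handle end at (253,133) is clear of the fingers.

send_rows([
  {"x":0.002,"y":0,"z":-0.25,"ax":0,"ay":0,"az":0},
  {"x":0.002,"y":0,"z":-0.5,"ax":0,"ay":0,"az":0},
  {"x":0.002,"y":0,"z":-0.65,"ax":0,"ay":0,"az":0},
  {"x":0.002,"y":0,"z":-0.8,"ax":0,"ay":0,"az":0},
  {"x":0.002,"y":0,"z":-0.9,"ax":0,"ay":0,"az":0},
  {"x":0.002,"y":0,"z":-0.9,"ax":0,"ay":0,"az":0},
  {"x":0.002,"y":0,"z":-0.9,"ax":0,"ay":0,"az":0},
])

```text
clock: 11.1
tool_pos: [0.4418, -0.0571, 0.0283]
ee_rot: [0.708, 0.706, 0.0, 0.0]
contact_force: [-0.6, 0.1, -0.3]
grip_width: 0.0854
finger_force: 0.0
```

send_rows([
  {"x":0,"y":0,"z":0,"ax":0,"ay":0,"az":0},
  {"x":0,"y":0,"z":0,"ax":0,"ay":0,"az":0},
  {"x":0,"y":0,"z":0,"ax":0,"ay":0,"az":0},
  {"x":0,"y":0,"z":0,"ax":0,"ay":0,"az":0},
  {"x":0,"y":0,"z":0,"ax":0,"ay":0,"az":0},
  {"x":0,"y":0,"z":0,"ax":0,"ay":0,"az":0},
  {"x":0,"y":0,"z":0,"ax":0,"ay":0,"az":0},
  {"x":0,"y":0,"z":0,"ax":0,"ay":0,"az":0},
], jaw=1, force=40)

```text
clock: 12.1
tool_pos: [0.4412, -0.057, 0.0275]
ee_rot: [0.708, 0.707, -0.0, -0.0]
contact_force: [-0.7, 0.3, 0.7]
grip_width: 0.0001
finger_force: 0.0
```

```bash
python3 - <<'E'
from h import *
p=imaging.camera('wrist'); save(p,'w4.png')
p=imaging.camera('scene'); cv2.imwrite('pics/s4.png',cv2.resize(p['image'][120:270,150:350,::-1],None,fx=4,fy=4))
E
```

```text
(no output)
```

View pics/w4.png

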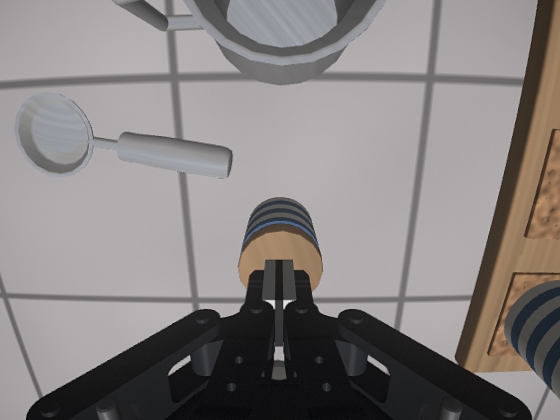

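View pics/s4.png

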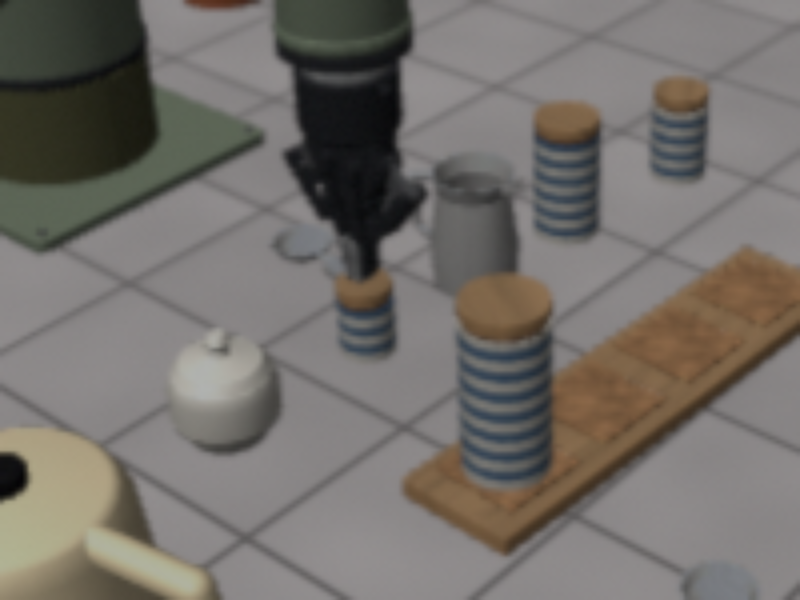

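Fingertips appear to end on top of the small lid at (280,265), not around the jar, so I'll measure their height from depth.

```bash
python3 - <<'E'
from h import *
s=sensors.state();print(s['tool_pos'],s['contact_force'],s['grip_width'],s['qpos'])
p=imaging.camera('wrist');W=wcloud(p,s)
for u,v in [(280,268),(272,268),(290,268),(280,250),(250,262),(310,262),(280,237),(280,210),(280,290),(200,240),(280,360)]: print(u,v,np.round(W[v,u],3))
p=imaging.camera('scene');W=cloud(p)
for X in (360,350): 
  for Y in (230,250,262,270,278,288,300,330,345): print(X,Y,np.round(W[120+Y//4,150+X//4],3))
look(.06,(.441,-.057),'scene')
E
```

```text
[ 0.44119373 -0.05700192  0.02745467] [-0.65565249  0.68096355 -0.51954645] 0.00010346348343235291 [ 0.12023348  0.84625407 -0.1130266   2.10762872  0.41980378  0.20872644
 -0.36824901]
280 268 [ 0.441 -0.047  0.075]
272 268 [ 0.438 -0.047  0.076]
290 268 [ 0.446 -0.047  0.077]
280 250 [ 0.441 -0.046  0.06 ]
250 262 [ 0.426 -0.052  0.06 ]
310 262 [ 0.457 -0.052  0.06 ]
280 237 [ 0.441 -0.038  0.061]
280 210 [ 0.442 -0.035  0.03 ]
280 290 [ 0.441 -0.048  0.093]
200 240 [ 0.386 -0.066  0.001]
280 360 [ 0.442 -0.172  0.   ]
360 230 [ 0.454 -0.067  0.115]
360 250 [ 0.451 -0.065  0.096]
360 262 [ 0.451 -0.066  0.086]
360 270 [ 0.45  -0.066  0.078]
360 278 [ 0.442 -0.059  0.065]
360 288 [ 0.449 -0.066  0.06 ]
360 300 [ 0.454 -0.072  0.055]
360 330 [ 0.453 -0.073  0.03 ]
360 345 [ 0.452 -0.074  0.015]
350 230 [ 0.447 -0.072  0.114]
350 250 [ 0.443 -0.07   0.095]
350 262 [ 0.438 -0.066  0.081]
350 270 [ 0.441 -0.069  0.076]
350 278 [ 0.441 -0.07   0.07 ]
350 288 [ 0.443 -0.073  0.062]
350 300 [ 0.446 -0.077  0.054]
350 330 [ 0.445 -0.078  0.029]
350 345 [ 0.444 -0.078  0.014]
tcp [ 0.4412 -0.057   0.0275] clock 12.3
circle [443.2 -60.4] 21.9 rect [443.4 -59.2] [41.7 37.4] z 59.9 px [240. 192.] 88
```

The fingertips actually end near z = 0.067 while the reported TCP says 0.027, so the true tips sit about 40 mm behind the reported point. I'll open, go lower in steps and check the tips by camera.

send_rows([
  {"x":0,"y":0,"z":0.05,"ax":0,"ay":0,"az":0},
  {"x":0,"y":0,"z":0.05,"ax":0,"ay":0,"az":0},
])

```text
clock: 12.6
tool_pos: [0.4416, -0.0571, 0.0383]
ee_rot: [0.708, 0.706, 0.0, 0.0]
contact_force: [1.0, 0.3, 0.3]
grip_width: 0.0001
finger_force: 0.0
```

send_rows([
  {"x":0,"y":0,"z":0,"ax":0,"ay":0,"az":0},
  {"x":0,"y":0,"z":0,"ax":0,"ay":0,"az":0},
  {"x":0,"y":0,"z":0,"ax":0,"ay":0,"az":0},
  {"x":0,"y":0,"z":0,"ax":0,"ay":0,"az":0},
  {"x":0,"y":0,"z":0,"ax":0,"ay":0,"az":0},
  {"x":0,"y":0,"z":0,"ax":0,"ay":0,"az":0},
  {"x":0,"y":0,"z":0,"ax":0,"ay":0,"az":0},
  {"x":0,"y":0,"z":-0.1,"ax":0,"ay":0,"az":0},
  {"x":0,"y":0,"z":-0.18,"ax":0,"ay":0,"az":0},
  {"x":0,"y":0,"z":-0.18,"ax":0,"ay":0,"az":0},
], jaw=0)

```text
clock: 13.85
tool_pos: [0.4407, -0.0569, 0.0009]
ee_rot: [0.708, 0.707, -0.001, -0.001]
contact_force: [0.2, 0.0, 0.8]
grip_width: 0.0855
finger_force: 0.0
```

```bash
python3 - <<'E'
from h import *
s=sensors.state(); p=imaging.camera('wrist'); save(p,'w5.png'); W=wcloud(p,s)
p2=imaging.camera('scene'); W2=cloud(p2)
for q,A in ((p,W),(p2,W2)):
    dark=(q['image'].max(-1)<110)&(q['depth']>0)
    for x0,x1 in ((.370,.415),(.468,.510)):
        m=dark&(A[...,0]>x0)&(A[...,0]<x1)&(abs(A[...,1]+.057)<.014)&(A[...,2]>.012)&(A[...,2]<.13)
        print(m.sum(), np.round(np.percentile(A[m][:,2],[0,5,50]),3) if m.any() else '', np.round(np.median(A[m],0),3) if m.any() else '')
p,W=look(.06,(.441,-.057))
E
```

```text
11981 [0.05  0.063 0.104] [ 0.382 -0.048  0.104]
11754 [0.05  0.062 0.104] [ 0.498 -0.048  0.104]
159 [0.053 0.059 0.091] [ 0.393 -0.063  0.091]
162 [0.052 0.06  0.101] [ 0.491 -0.065  0.101]
tcp [ 0.4413 -0.057   0.0019] clock 13.95
circle [441.5 -56.7] 22.3 rect [441.6 -56.6] [43.  43.6] z 59.9 px [280. 293.] 7016
```

View pics/w5.png

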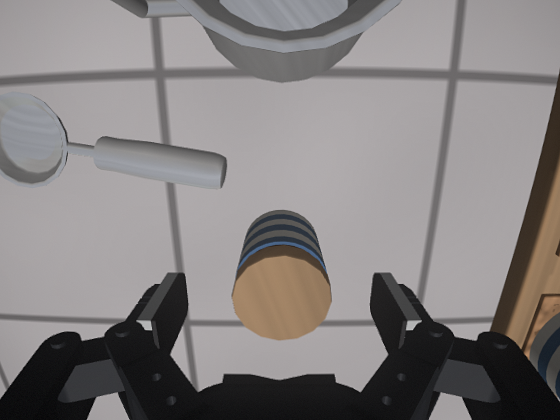

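Open tips measure 50 mm with reported TCP 1.5 mm. The jar is undisturbed, with its lid at (280,293). I'll go 27 mm lower and grip.

send_rows([
  {"x":0,"y":0,"z":-0.07,"ax":0,"ay":0,"az":0},
  {"x":0,"y":0,"z":-0.135,"ax":0,"ay":0,"az":0},
  {"x":0,"y":0,"z":-0.135,"ax":0,"ay":0,"az":0},
])

```text
clock: 14.38
tool_pos: [0.4409, -0.0569, -0.026]
ee_rot: [0.708, 0.707, -0.0, -0.0]
contact_force: [-0.1, 0.4, -0.1]
grip_width: 0.0854
finger_force: 0.0
```

send_rows([
  {"x":0,"y":0,"z":0,"ax":0,"ay":0,"az":0},
  {"x":0,"y":0,"z":0,"ax":0,"ay":0,"az":0},
  {"x":0,"y":0,"z":0,"ax":0,"ay":0,"az":0},
  {"x":0,"y":0,"z":0,"ax":0,"ay":0,"az":0},
  {"x":0,"y":0,"z":0,"ax":0,"ay":0,"az":0},
  {"x":0,"y":0,"z":0,"ax":0,"ay":0,"az":0},
  {"x":0,"y":0,"z":0,"ax":0,"ay":0,"az":0},
  {"x":0,"y":0,"z":0,"ax":0,"ay":0,"az":0},
], jaw=1)

```text
clock: 15.38
tool_pos: [0.4414, -0.057, -0.025]
ee_rot: [0.708, 0.706, 0.0, 0.0]
contact_force: [-0.6, 0.0, 8.7]
grip_width: 0.0433
finger_force: 39.5
```

send_rows([
  {"x":0,"y":0,"z":0.05,"ax":0,"ay":0,"az":0},
  {"x":0,"y":0,"z":0.2,"ax":0,"ay":0,"az":0},
  {"x":0,"y":0,"z":0.4,"ax":0,"ay":0,"az":0},
  {"x":0,"y":0,"z":0.6,"ax":0,"ay":0,"az":0},
  {"x":0.12,"y":0.1,"z":0.7,"ax":0,"ay":0,"az":0},
  {"x":0.3,"y":0.25,"z":0.7,"ax":0,"ay":0,"az":0},
  {"x":0.5,"y":0.45,"z":0.7,"ax":0,"ay":0,"az":0},
  {"x":0.7,"y":0.65,"z":0.7,"ax":0,"ay":0,"az":0},
  {"x":0.85,"y":0.85,"z":0.7,"ax":0,"ay":0,"az":0},
  {"x":0.95,"y":1,"z":0.65,"ax":0,"ay":0,"az":0},
])

```text
clock: 16.62
tool_pos: [0.632, 0.1449, 0.1054]
ee_rot: [0.707, 0.707, 0.001, -0.0]
contact_force: [0.3, -0.4, -2.0]
grip_width: 0.0432
finger_force: 41.1
```

send_rows([
  {"x":0.04,"y":0.08,"z":-0.1,"ax":0,"ay":0,"az":0},
  {"x":0.065,"y":0.13,"z":-0.25,"ax":0,"ay":0,"az":0},
  {"x":0.065,"y":0.13,"z":-0.35,"ax":0,"ay":0,"az":0},
  {"x":0.065,"y":0.13,"z":-0.35,"ax":0,"ay":0,"az":0},
])

```text
clock: 17.12
tool_pos: [0.6434, 0.1681, 0.0338]
ee_rot: [0.708, 0.706, -0.001, -0.0]
contact_force: [0.4, -0.1, -1.1]
grip_width: 0.043
finger_force: 41.2
```

```bash
python3 - <<'E'
from h import *
p,W=look(.121,(.644,.169),'top',.01); save(p,'t6.png')
look(.121,(.644,.169),'wrist',.008)
look(.022,(.644,.169),'wrist',.0025)
look(.022,(.640,.073),'top',.004)
look(.022,(.636,-.023),'top',.004)
E
```

```text
tcp [0.6434 0.1681 0.0338] clock 17.125
tcp [0.6442 0.1683 0.035 ] clock 17.175
circle [630.1 172.2] 35.7 rect [631.6 168.1] [67.7 40.9] z 119.9 px [254. 331.] 12529
tcp [0.6446 0.1684 0.0356] clock 17.225
circle [645.7 176.2] 44.0 rect [645.4 174.6] [58.9 71.3] z 22.0 px [281. 211.] 6460
tcp [0.6447 0.1686 0.0358] clock 17.275
circle [651.1  58.7] 39.9 rect [656.   56.2] [79.1 53.2] z 20.7 px [247. 166.] 275
tcp [0.6447 0.1687 0.0358] clock 17.325
circle [635.8 -22.9] 49.8 rect [635.5 -23.7] [92.9 89.7] z 21.1 px [277. 173.] 646
```

send_rows([
  {"x":0,"y":0,"z":-0.08,"ax":0,"ay":0,"az":0},
  {"x":0,"y":0,"z":-0.14,"ax":0,"ay":0,"az":0},
  {"x":0,"y":0,"z":-0.17,"ax":0,"ay":0,"az":0},
  {"x":0,"y":0,"z":-0.18,"ax":0,"ay":0,"az":0},
  {"x":0,"y":0,"z":-0.185,"ax":0,"ay":0,"az":0},
  {"x":0,"y":0,"z":-0.19,"ax":0,"ay":0,"az":0},
  {"x":0,"y":0,"z":-0.19,"ax":0,"ay":0,"az":0},
])

```text
clock: 18.25
tool_pos: [0.6445, 0.1691, -0.0029]
ee_rot: [0.708, 0.706, 0.0, 0.0]
contact_force: [-1.7, -1.4, 6.3]
grip_width: 0.0434
finger_force: 41.6
```

send_rows([
  {"x":0,"y":0,"z":0,"ax":0,"ay":0,"az":0},
  {"x":0,"y":0,"z":0,"ax":0,"ay":0,"az":0},
  {"x":0,"y":0,"z":0,"ax":0,"ay":0,"az":0},
  {"x":0,"y":0,"z":0,"ax":0,"ay":0,"az":0},
  {"x":0,"y":0,"z":0,"ax":0,"ay":0,"az":0},
], jaw=0)

```text
clock: 18.88
tool_pos: [0.6442, 0.169, -0.0036]
ee_rot: [0.708, 0.707, -0.0, -0.0]
contact_force: [-1.0, -0.7, 0.7]
grip_width: 0.0855
finger_force: 0.0
```

send_rows([
  {"x":0,"y":0,"z":0.2,"ax":0,"ay":0,"az":0},
  {"x":0,"y":0,"z":0.45,"ax":0,"ay":0,"az":0},
  {"x":0,"y":0,"z":0.7,"ax":0,"ay":0,"az":0},
  {"x":-0.2,"y":0.01,"z":0.8,"ax":0,"ay":0,"az":0},
  {"x":-0.4,"y":0.02,"z":0.85,"ax":0,"ay":0,"az":0},
  {"x":-0.65,"y":0.03,"z":0.85,"ax":0,"ay":0,"az":0},
  {"x":-0.85,"y":0.04,"z":0.85,"ax":0,"ay":0,"az":0},
  {"x":-0.97,"y":0.04,"z":0.85,"ax":0,"ay":0,"az":0},
  {"x":-0.97,"y":0.04,"z":0.85,"ax":0,"ay":0,"az":0},
])

```text
clock: 20.0
tool_pos: [0.4495, 0.1772, 0.167]
ee_rot: [0.707, 0.707, 0.0, 0.0]
contact_force: [0.1, 0.3, -0.0]
grip_width: 0.0854
finger_force: 0.0
```

```bash
python3 - <<'E'
from h import *
look(.108,(.449,.177))
look(.082,(.645,.169),'top'); look(.082,(.645,.169),'scene'); p,W=look(.154,(.633,-.119),'scene')
save(p,'s7.png')
E
```

```text
tcp [0.4495 0.1772 0.167 ] clock 20.0
circle [450.3 178.9] 27.9 rect [450.1 178.9] [54.7 54.9] z 108.0 px [280. 209.] 3836
tcp [0.4505 0.1771 0.1668] clock 20.05
circle [641.4 169.2] 22.3 rect [641.  168.9] [40.7 41.7] z 81.0 px [202. 167.] 221
tcp [0.4509 0.1771 0.1666] clock 20.1
circle [641.7 167.4] 23.9 rect [643.3 167.1] [45.  42.3] z 82.3 px [339. 176.] 107
tcp [0.451  0.177  0.1665] clock 20.15
circle [ 632.1 -120.1] 32.7 rect [ 632.3 -120. ] [61.  61.3] z 154.1 px [275. 195.] 297
```

View pics/s7.png

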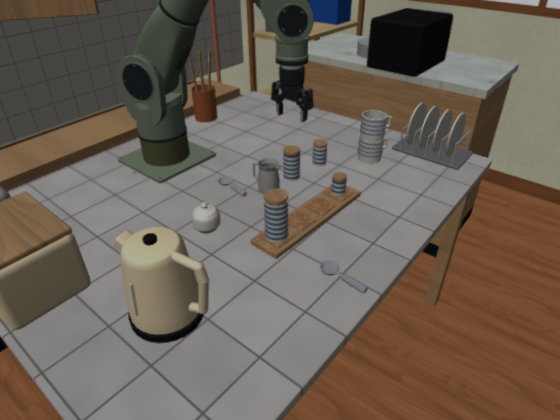

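Tall on mat4 (275,195–240) and small on mat1 (339,185) both stand upright; the large jar is at (291,163), under the gripper.

send_rows([
  {"x":0,"y":0.009,"z":-0.2,"ax":0,"ay":0,"az":0},
  {"x":0,"y":0.009,"z":-0.4,"ax":0,"ay":0,"az":0},
  {"x":0,"y":0.009,"z":-0.55,"ax":0,"ay":0,"az":0},
  {"x":0,"y":0.009,"z":-0.65,"ax":0,"ay":0,"az":0},
  {"x":0,"y":0.009,"z":-0.71,"ax":0,"ay":0,"az":0},
  {"x":0,"y":0.009,"z":-0.71,"ax":0,"ay":0,"az":0},
])

```text
clock: 20.95
tool_pos: [0.4502, 0.1787, 0.0241]
ee_rot: [0.708, 0.706, -0.0, -0.0]
contact_force: [-0.2, 0.7, -0.5]
grip_width: 0.0856
finger_force: 0.0
```

send_rows([
  {"x":0,"y":0,"z":0,"ax":0,"ay":0,"az":0},
  {"x":0,"y":0,"z":0,"ax":0,"ay":0,"az":0},
  {"x":0,"y":0,"z":0,"ax":0,"ay":0,"az":0},
  {"x":0,"y":0,"z":0,"ax":0,"ay":0,"az":0},
  {"x":0,"y":0,"z":0,"ax":0,"ay":0,"az":0},
  {"x":0,"y":0,"z":0,"ax":0,"ay":0,"az":0},
  {"x":0,"y":0,"z":0,"ax":0,"ay":0,"az":0},
], jaw=1)

```text
clock: 21.82
tool_pos: [0.4507, 0.1789, 0.0253]
ee_rot: [0.708, 0.706, 0.001, 0.0]
contact_force: [-0.5, -0.2, 8.0]
grip_width: 0.0553
finger_force: 40.8
```

send_rows([
  {"x":0,"y":0,"z":0.05,"ax":0,"ay":0,"az":0},
  {"x":0,"y":0,"z":0.2,"ax":0,"ay":0,"az":0},
  {"x":0,"y":0,"z":0.4,"ax":0,"ay":0,"az":0},
  {"x":0,"y":0,"z":0.6,"ax":0,"ay":0,"az":0},
  {"x":0.12,"y":-0.1,"z":0.7,"ax":0,"ay":0,"az":0},
  {"x":0.3,"y":-0.25,"z":0.7,"ax":0,"ay":0,"az":0},
  {"x":0.5,"y":-0.45,"z":0.7,"ax":0,"ay":0,"az":0},
  {"x":0.7,"y":-0.65,"z":0.7,"ax":0,"ay":0,"az":0},
  {"x":0.85,"y":-0.85,"z":0.7,"ax":0,"ay":0,"az":0},
  {"x":0.93,"y":-1,"z":0.65,"ax":0,"ay":0,"az":0},
])

```text
clock: 23.08
tool_pos: [0.6372, -0.0234, 0.1553]
ee_rot: [0.708, 0.706, 0.0, 0.0]
contact_force: [-0.4, 0.9, -3.2]
grip_width: 0.0554
finger_force: 43.8
```

send_rows([
  {"x":0,"y":-0.012,"z":-0.1,"ax":0,"ay":0,"az":0},
  {"x":0,"y":-0.012,"z":-0.25,"ax":0,"ay":0,"az":0},
  {"x":0,"y":-0.012,"z":-0.35,"ax":0,"ay":0,"az":0},
  {"x":0,"y":-0.012,"z":-0.35,"ax":0,"ay":0,"az":0},
  {"x":0,"y":-0.012,"z":-0.35,"ax":0,"ay":0,"az":0},
])

```text
clock: 23.7
tool_pos: [0.6366, -0.0236, 0.0858]
ee_rot: [0.708, 0.706, 0.0, 0.0]
contact_force: [-0.6, -0.2, -3.1]
grip_width: 0.055
finger_force: 43.9
```

```bash
python3 - <<'E'
from h import *
look(.167,(.6365,-.0235),'wrist',.004)
look(.022,(.6365,-.0235),'wrist',.0025)
look(.022,(.64,.072),'wrist',.0025)
look(.154,(.633,-.119),'scene')
E
```

```text
tcp [ 0.6366 -0.0236  0.0858] clock 23.7
circle [636.  -13.2] 41.5 rect [632.4 -20.4] [52.7 75. ] z 168.3 px [279. 323.] 14863
tcp [ 0.6367 -0.0236  0.0858] clock 23.75
circle [638.2 -12.8] 42.3 rect [638.2 -11.9] [49.  70.4] z 22.0 px [282. 184.] 3049
tcp [ 0.6367 -0.0237  0.0857] clock 23.8
circle [641.2  72.8] 49.0 rect [641.9  72.9] [70.9 71.3] z 22.0 px [286.  79.] 10208
tcp [ 0.6366 -0.0236  0.0855] clock 23.85
circle [ 632.5 -118.7] 32.8 rect [ 633.4 -120. ] [60.6 61.7] z 154.2 px [275. 195.] 297
```

send_rows([
  {"x":0.004,"y":0.004,"z":-0.08,"ax":0,"ay":0,"az":0},
  {"x":0.004,"y":0.004,"z":-0.14,"ax":0,"ay":0,"az":0},
  {"x":0.004,"y":0.004,"z":-0.17,"ax":0,"ay":0,"az":0},
  {"x":0.004,"y":0.004,"z":-0.18,"ax":0,"ay":0,"az":0},
  {"x":0.004,"y":0.004,"z":-0.185,"ax":0,"ay":0,"az":0},
  {"x":0.004,"y":0.004,"z":-0.19,"ax":0,"ay":0,"az":0},
  {"x":0.004,"y":0.004,"z":-0.19,"ax":0,"ay":0,"az":0},
])

```text
clock: 24.78
tool_pos: [0.6372, -0.0228, 0.0474]
ee_rot: [0.708, 0.706, 0.0, 0.0]
contact_force: [-3.1, 0.1, 7.0]
grip_width: 0.055
finger_force: 44.9
```

send_rows([
  {"x":0,"y":0,"z":0,"ax":0,"ay":0,"az":0},
  {"x":0,"y":0,"z":0,"ax":0,"ay":0,"az":0},
  {"x":0,"y":0,"z":0,"ax":0,"ay":0,"az":0},
  {"x":0,"y":0,"z":0,"ax":0,"ay":0,"az":0},
  {"x":0,"y":0,"z":0,"ax":0,"ay":0,"az":0},
], jaw=0)

```text
clock: 25.4
tool_pos: [0.637, -0.0228, 0.0465]
ee_rot: [0.708, 0.707, -0.0, -0.0]
contact_force: [-0.6, -0.1, 0.8]
grip_width: 0.0851
finger_force: 0.0
```

send_rows([
  {"x":0,"y":0,"z":0.2,"ax":0,"ay":0,"az":0},
  {"x":0,"y":0,"z":0.4,"ax":0,"ay":0,"az":0},
  {"x":0,"y":0,"z":0.6,"ax":0,"ay":0,"az":0},
  {"x":-0.15,"y":0.1,"z":0.65,"ax":0,"ay":0,"az":0},
  {"x":-0.3,"y":0.3,"z":0.65,"ax":0,"ay":0,"az":0},
  {"x":-0.45,"y":0.5,"z":0.65,"ax":0,"ay":0,"az":0},
  {"x":-0.6,"y":0.7,"z":0.65,"ax":0,"ay":0,"az":0},
  {"x":-0.75,"y":0.9,"z":0.65,"ax":0,"ay":0,"az":0},
  {"x":-0.86,"y":1,"z":0.65,"ax":0,"ay":0,"az":0},
])

```text
clock: 26.52
tool_pos: [0.4637, 0.1792, 0.1767]
ee_rot: [0.707, 0.707, 0.0, -0.0]
contact_force: [0.4, -0.2, -0.2]
grip_width: 0.0856
finger_force: 0.0
```

send_rows([
  {"x":0,"y":0.2,"z":0,"ax":0,"ay":0,"az":0},
  {"x":0,"y":0.45,"z":0,"ax":0,"ay":0,"az":0},
  {"x":0,"y":0.65,"z":0,"ax":0,"ay":0,"az":0},
  {"x":0,"y":0.71,"z":0,"ax":0,"ay":0,"az":0},
  {"x":0,"y":0.71,"z":0,"ax":0,"ay":0,"az":0},
])

```text
clock: 27.15
tool_pos: [0.4649, 0.3191, 0.1763]
ee_rot: [0.707, 0.707, -0.0, 0.0]
contact_force: [1.0, -0.7, 0.4]
grip_width: 0.0851
finger_force: 0.0
```

```bash
python3 - <<'E'
from h import *
look(.084,(.465,.318))
look(.130,(.637,-.023),'top'); look(.130,(.637,-.023),'scene')
E
```

```text
tcp [0.4649 0.3191 0.1763] clock 27.15
circle [466.7 319.9] 24.9 rect [466.6 320.3] [48.6 49.3] z 84.0 px [281. 198.] 2439
tcp [0.4652 0.3182 0.1764] clock 27.2
circle [633.9 -22.9] 28.1 rect [633.7 -23.5] [51.5 54.1] z 128.9 px [278. 165.] 388
tcp [0.4654 0.3179 0.1765] clock 27.25
circle [637.1 -25.9] 29.3 rect [636.8 -25.9] [54.  55.6] z 130.4 px [299. 188.] 217
```

send_rows([
  {"x":0.006,"y":0.01,"z":-0.2,"ax":0,"ay":0,"az":0},
  {"x":0.006,"y":0.01,"z":-0.42,"ax":0,"ay":0,"az":0},
  {"x":0.006,"y":0.01,"z":-0.6,"ax":0,"ay":0,"az":0},
  {"x":0.006,"y":0.01,"z":-0.75,"ax":0,"ay":0,"az":0},
  {"x":0.006,"y":0.01,"z":-0.85,"ax":0,"ay":0,"az":0},
  {"x":0.006,"y":0.01,"z":-0.88,"ax":0,"ay":0,"az":0},
  {"x":0.006,"y":0.01,"z":-0.88,"ax":0,"ay":0,"az":0},
])

```text
clock: 28.18
tool_pos: [0.4665, 0.3208, 0.0009]
ee_rot: [0.708, 0.706, 0.0, 0.0]
contact_force: [0.9, 0.4, 1.2]
grip_width: 0.0853
finger_force: 0.0
```

send_rows([
  {"x":0,"y":0,"z":0,"ax":0,"ay":0,"az":0},
  {"x":0,"y":0,"z":0,"ax":0,"ay":0,"az":0},
  {"x":0,"y":0,"z":0,"ax":0,"ay":0,"az":0},
  {"x":0,"y":0,"z":0,"ax":0,"ay":0,"az":0},
  {"x":0,"y":0,"z":0,"ax":0,"ay":0,"az":0},
  {"x":0,"y":0,"z":0,"ax":0,"ay":0,"az":0},
  {"x":0,"y":0,"z":0,"ax":0,"ay":0,"az":0},
], jaw=1)

```text
clock: 29.05
tool_pos: [0.4666, 0.3214, 0.0012]
ee_rot: [0.708, 0.706, 0.0, 0.0]
contact_force: [-0.3, -0.3, 7.6]
grip_width: 0.0495
finger_force: 40.0
```

send_rows([
  {"x":0,"y":0,"z":0.05,"ax":0,"ay":0,"az":0},
  {"x":0,"y":0,"z":0.2,"ax":0,"ay":0,"az":0},
  {"x":0,"y":0,"z":0.4,"ax":0,"ay":0,"az":0},
  {"x":0,"y":0,"z":0.6,"ax":0,"ay":0,"az":0},
  {"x":0.12,"y":-0.1,"z":0.8,"ax":0,"ay":0,"az":0},
  {"x":0.3,"y":-0.25,"z":0.8,"ax":0,"ay":0,"az":0},
  {"x":0.5,"y":-0.45,"z":0.8,"ax":0,"ay":0,"az":0},
  {"x":0.7,"y":-0.65,"z":0.8,"ax":0,"ay":0,"az":0},
  {"x":0.82,"y":-0.85,"z":0.8,"ax":0,"ay":0,"az":0},
  {"x":0.87,"y":-1,"z":0.8,"ax":0,"ay":0,"az":0},
])

```text
clock: 30.3
tool_pos: [0.641, 0.1189, 0.1607]
ee_rot: [0.708, 0.706, -0.0, 0.0]
contact_force: [0.0, 0.4, -1.8]
grip_width: 0.0491
finger_force: 42.2
```

send_rows([
  {"x":0,"y":-0.15,"z":0,"ax":0,"ay":0,"az":0},
  {"x":0,"y":-0.24,"z":-0.1,"ax":0,"ay":0,"az":0},
  {"x":0,"y":-0.24,"z":-0.25,"ax":0,"ay":0,"az":0},
  {"x":0,"y":-0.24,"z":-0.4,"ax":0,"ay":0,"az":0},
  {"x":0,"y":-0.24,"z":-0.5,"ax":0,"ay":0,"az":0},
  {"x":0,"y":-0.24,"z":-0.5,"ax":0,"ay":0,"az":0},
])

```text
clock: 31.05
tool_pos: [0.6395, 0.0731, 0.0599]
ee_rot: [0.708, 0.707, -0.001, -0.001]
contact_force: [0.1, -0.3, -0.9]
grip_width: 0.0495
finger_force: 42.1
```

```bash
python3 - <<'E'
from h import *
p,W=look(.022,(.641,.0725),'wrist',.0025); save(p,'w9.png')
look(.084+.06,(.641,.0725),'wrist',.005)
look(.082,(.6445,.169),'wrist')
E
```

```text
tcp [0.6395 0.0731 0.0599] clock 31.05
circle [641.6  74. ] 47.8 rect [641.6  75.2] [66.8 70.8] z 22.0 px [285. 199.] 4619
tcp [0.6402 0.0732 0.0611] clock 31.1
circle [639.6  72.2] 25.0 rect [639.1  74.9] [49.2 43.8] z 143.7 px [278. 329.] 11198
tcp [0.6406 0.0733 0.0616] clock 31.15
circle [644.  169.1] 22.1 rect [643.9 169.4] [43.1 43. ] z 82.0 px [287.  68.] 7324
```

View pics/w9.png

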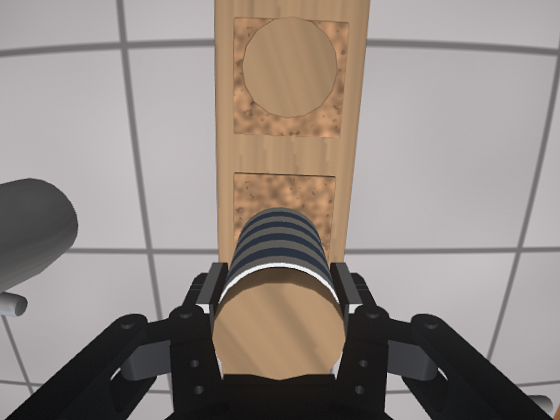

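The small jar sits centred on mat1 (288,68), and the medium jar is over mat2, whose near edge is at (285,175). Lowering it now.

send_rows([
  {"x":0.003,"y":0,"z":-0.08,"ax":0,"ay":0,"az":0},
  {"x":0.003,"y":0,"z":-0.14,"ax":0,"ay":0,"az":0},
  {"x":0.003,"y":0,"z":-0.17,"ax":0,"ay":0,"az":0},
  {"x":0.003,"y":0,"z":-0.18,"ax":0,"ay":0,"az":0},
  {"x":0.003,"y":0,"z":-0.185,"ax":0,"ay":0,"az":0},
  {"x":0.003,"y":0,"z":-0.19,"ax":0,"ay":0,"az":0},
  {"x":0.003,"y":0,"z":-0.19,"ax":0,"ay":0,"az":0},
])

```text
clock: 32.08
tool_pos: [0.6411, 0.0732, 0.0233]
ee_rot: [0.708, 0.706, 0.0, 0.0]
contact_force: [-2.3, -1.0, 5.8]
grip_width: 0.0495
finger_force: 42.7
```

send_rows([
  {"x":0,"y":0,"z":0,"ax":0,"ay":0,"az":0},
  {"x":0,"y":0,"z":0,"ax":0,"ay":0,"az":0},
  {"x":0,"y":0,"z":0,"ax":0,"ay":0,"az":0},
  {"x":0,"y":0,"z":0,"ax":0,"ay":0,"az":0},
  {"x":0,"y":0,"z":0,"ax":0,"ay":0,"az":0},
], jaw=0)

```text
clock: 32.7
tool_pos: [0.6408, 0.0732, 0.0224]
ee_rot: [0.708, 0.706, -0.0, -0.0]
contact_force: [-0.1, 0.6, 0.2]
grip_width: 0.0852
finger_force: 0.0
```

send_rows([
  {"x":0,"y":0,"z":0.2,"ax":0,"ay":0,"az":0},
  {"x":0,"y":0,"z":0.45,"ax":0,"ay":0,"az":0},
  {"x":0,"y":0,"z":0.7,"ax":0,"ay":0,"az":0},
  {"x":-0.1,"y":0,"z":0.9,"ax":0,"ay":0,"az":0},
  {"x":-0.3,"y":0,"z":1,"ax":0,"ay":0,"az":0},
  {"x":-0.5,"y":0,"z":1,"ax":0,"ay":0,"az":0},
  {"x":-0.6,"y":0,"z":1,"ax":0,"ay":0,"az":0},
  {"x":-0.6,"y":0,"z":1,"ax":0,"ay":0,"az":0},
  {"x":-0.6,"y":0,"z":1,"ax":0,"ay":0,"az":0},
])

```text
clock: 33.83
tool_pos: [0.5215, 0.0732, 0.2225]
ee_rot: [0.708, 0.706, 0.0, 0.0]
contact_force: [-0.4, 0.6, 0.5]
grip_width: 0.0857
finger_force: 0.0
```

```bash
python3 - <<'E'
from h import *
for h,xy in ((.154,(.633,-.119)),(.130,(.6375,-.0225)),(.106,(.641,.073)),(.082,(.645,.169))):
    look(h,xy,'top'); p,W=look(h,xy,'scene')
save(p,'s10.png')
E
```

```text
tcp [0.5215 0.0732 0.2225] clock 33.825
circle [ 629.9 -118.7] 31.2 rect [ 629.5 -119.1] [60.1 60.4] z 153.3 px [319. 164.] 505
tcp [0.5214 0.0732 0.2223] clock 33.875
circle [ 630.6 -121. ] 33.1 rect [ 632.7 -121.3] [61.6 61.6] z 154.0 px [275. 195.] 299
tcp [0.5213 0.0732 0.2222] clock 33.925
circle [633.9 -23.4] 28.0 rect [633.4 -23.5] [51.2 55. ] z 129.0 px [278. 165.] 387
tcp [0.5212 0.0732 0.2222] clock 33.975
circle [635.9 -26. ] 30.0 rect [636.2 -24.3] [54.9 56.5] z 130.1 px [299. 188.] 215
tcp [0.5211 0.0732 0.2222] clock 34.025
tcp [0.521  0.0732 0.2222] clock 34.075
circle [639.1  70.9] 25.8 rect [639.4  71. ] [46.2 47.8] z 106.2 px [320. 182.] 149
tcp [0.521  0.0732 0.2223] clock 34.125
tcp [0.5209 0.0732 0.2223] clock 34.175
circle [644.3 166.8] 23.0 rect [644.  167.1] [42.5 43.5] z 82.0 px [339. 176.] 109
```

View pics/s10.png

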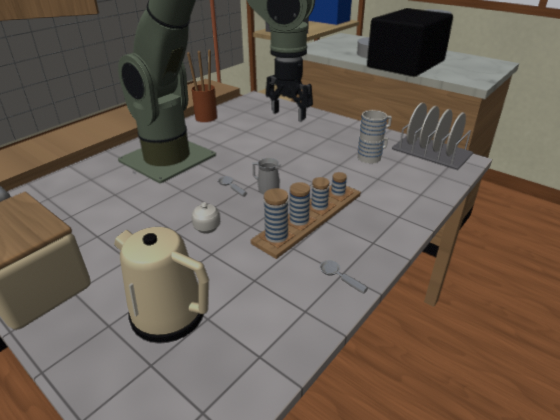

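All four jars stand upright in order on the mats, from tall at (275,217) to small at (339,183). Each is within about 4 mm of its mat's centre, and the arm is clear.

```bash
python3 -c "
from bench import bot; print(bot.sign_off())"
```

```text
the job is handed in; nothing more can be done
None
```

The job is handed in: the four jars stand upright in size order, tallest on mat4 at the kettle's end and smallest on mat1. Cameras put each about 4 mm or less from its mat's centre, the kettle and milk jug were not touched, and the hand-in returned no verdict.

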